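# Wedge the rocking weighing slab

### The job

The stone slab that carries the pocket scale rocks, because its front left foot is short. With the fingertips, push the wooden wedge in from the front under that foot, only until the slab stands firm and still level, then press down on top of that corner with the fingertips to prove that it no longer gives; if it does, push the wedge further and press again. Pick nothing up, leave the wedge in place, and do not shift the slab or disturb the things on and around it.

Things in the scene. Friction and masses are not known exactly. Their poses are not given: they have to be found in the camera images.
- slab: Pale stone slab, 140 (x) x 210 (y) x 20 mm, about 1.7 kg, on four domed rubber feet of 18 mm diameter at x +-50, y +-85 mm. Origin on the worktop under its middle; x points away from the robot, y left, z up. Underside 22 mm, top 42 mm above the worktop. Three feet are 22 mm high, so it stands level; the front left one is short. About 2 N on that corner rocks it down.
- foot_axis (a point): Point on the worktop straight below the middle of the short front left foot (18 mm diameter, domed). The foot hangs 4 to 7 mm above the worktop; how much is not told. The wedge slides with under 1 N until it meets the foot; then the push force climbs within a few mm: 5 to 10 N is snug, some 18 N and more shoves the slab along or jacks it up.
- press_spot (a point): Point on the slab's top face straight above the short foot, 20 mm in from the two edges of the front left corner: the place to press for the test. Its height is 42 mm while the corner is up.
- wedge: Loose wooden wedge (shim), 80 mm long (its x), 44 mm wide (its y), 1.5 mm thick at the toe (+x end) and rising evenly to 12.5 mm at the heel (-x end); 50 g, lies flat in front of the slab, on the robot's side, its toe towards the short foot. Origin: underside, middle. It goes in toe first and stays by friction.
- wedge_heel (a point): Middle of the wedge's upright heel face (44 mm wide, 12.5 mm high), about 6 mm above the worktop: push here, towards the foot.
- scale: Closed black pocket scale, 134 x 82 x 29 mm, standing loose on the slab; origin in the middle of its underside. Leave alone.
- weight: Brass weight with knob, 30 mm diameter, 34 mm high, loose on the slab's right rear corner; origin underside. Leave alone.
- dish: Shallow steel dish, 86 mm diameter, 16 mm high, on the worktop to the left; origin underside. Leave alone.
- ring_case: Dark red ring box, 60 x 52 x 42 mm, on the worktop at the far left; origin underside. Leave alone.
Things that resemble listed ones, but are neither listed nor needed, are in the scene too. Several things look just like the wedge: the one meant starts nearest to the robot's base.

How it is judged (in metres and radians):
On the way, in this order (a step that is already met when the one before it is completed fails the run):
1. the wedge is pushed in until it bears on the short foot (contact force between wedge and slab above 0.4 N and x of foot_axis in the frame of wedge below 0.04 m), for 0.2 s.
2. the corner over the foot is pressed down with the fingers (over 3.5 N) and does not give (contact force between the fingers and slab above 3.5 N and horizontal distance between the grasp point and press_spot below 0.05 m and contact force between wedge and slab above 0.4 N and angle between slab's own z axis and vertical below 0.01 rad), for 0.2 s.
At the end, for the whole second after the job is handed in: The wedge lies flat on the worktop with the middle of the short foot over it (within 19 mm of its centre line) and bears on the foot with more than 0.4 N; the slab is level within 0.010 rad (about 1 mm at the foot); wedge and slab are at rest (all of step 1 and y of foot_axis in the frame of wedge between -0.019 and 0.019 m and angle between slab's own z axis and vertical below 0.01 rad and angle between wedge's own z axis and vertical below 0.03 rad and linear speed of each of slab, wedge below 0.01 m/s); the robot touches nothing.
It fails at once if the wedge is lifted or tipped (height (world z) of wedge above 0.012 m or angle between wedge's own z axis and vertical above 0.3 rad).
It fails at once if the slab is lifted or tipped, or shifted more than 15 mm (height (world z) of slab above 0.01 m or angle between slab's own z axis and vertical above 0.13 rad or distance of slab from where it was at the start of the episode above 0.015 m).
It fails at once if the scale or the weight is moved by more than 30 mm (distance of any of scale, weight from where it was at the start of the episode above 0.03 m).
It fails at once if the dish or the ring box is displaced by more than 20 mm (distance of any of dish, ring_case from where it was at the start of the episode above 0.02 m).
It also fails if it takes over 42 s, if anything falls off the work surface, if the arm or the gripper's body presses on something with over 40 N, if the wrist force passes 120 N, or if a joint passes its speed limit or range.

### The arm

A 6-joint arm with a two-finger parallel gripper is mounted at the origin on the work surface; the furniture and walls round the work are solid. World frame = base frame: x ahead of the robot, y to its left, z up, the work surface at z = 0. Lengths are in m, angles in degrees, forces in N, time in s.
With the tool pointing down it reaches from about 0.4 to 0.825 m from the base axis. Payload 7 kg.
Tool frame: the origin (TCP) lies midway between the tips of the shut fingers; the grasp point (between the pads) lies 19 mm behind it; z points along the fingers, y is the direction in which the jaws open and shut (so a half turn about z gives the same grasp; the last joint's range is limited). The gripper opens to 88 mm and grips with 3 to 60 N. Pads are 19 mm wide; open, the fingers measure 130 mm over their backs; the gripper's body (78 mm by 193 mm) begins 47 mm behind the grasp point.
Start: joints at [93.341, 20.546, 0.682, 0, -70.136, -16.507], TCP at [0.154, 0.657, 0.227] pointing down, gripper open.
Joint ranges: [-176.03, 176.03], [-82.01, 121.73], [-58.28, 71.71], [-173.87, 95.51], [-174.79, -0.11], [-173.66, 173.66]. Speed limits (degrees/s): [136.94, 136.94, 172.46, 180, 180, 180].

### API

Orientations are given as [roll, pitch, yaw] about the fixed x, y, z axes, in that order (R = Rz(yaw) Ry(pitch) Rx(roll)).
In Python, from plant import r gives the robot as it stands. The module is installed in compiled form; this text tells all that it offers.
- The arm moves only by the tool send_rows, never from a script. Its argument "motion" is a list of rows, each an object with "travel": the shift along the tool's x, y, z in m, a list of three; "spin": the turn about the tool's z in degrees. In form: [{"travel": [tx, ty, tz], "spin": spin}, ...]. A call has 1 to 5 rows; each row shifts and turns the pose as measured when the row begins, along the tool's axes as they then stand; what a row does not reach is not made up. A row lasts 1/12 s, in which the tool goes at most 41.7 mm and 7.16 degrees, less where a joint would pass 70% of its speed; a pose out of reach is approached as far as the arm can. A call is refused whole if a number of a shift passes 0.0417 or a number of a turn 7.16, either way. A call with a gripper value outside its range is refused whole. "gripper" is the gripper command: -1 is shut, 1 is fully open, values between are in proportion, set as the call begins (left out, the last holds). The fingers move at their own pace and stop on an object; "squeeze" is the grip in N (left out, the last holds). Time passes only in rows, so rows that do not move let the fingers close. It gives the time, the measured TCP pose, the force and the opening at its end, in the units of the state.
- r.get_state(): the state, without advancing time (a new reading comes with each control period).
- r.capture(name): name is "scene" or "side" or "wrist"; returns (picture, depth): 400x640x3 uint8, blue, green, red; 400x640 float32, m along the optical axis (not along the pixel's ray), 0 where there is no reading.
- r.get_calibration(name): a dict with "fov_y" (degrees; the focal length in pixels is half the picture's height over the tangent of half this angle, whatever the lens; pixels are square), "cx", "cy" (the principal point, pixels), "origin" and "orientation" of the camera in the world. Camera axes: x right, y down, z forward; pixel columns grow to the right and rows downward; lengths in m; the calibration is good to about 2 mm. A picture is of the moment at which its call begins: read the wrist's pose just before it. get_calibration takes no time and is no camera call; for the wrist camera it gives the pose at the moment of the call.
- r.close_job(): hands the job in, once; it reports no verdict.
Trained networks look in the newest picture that a camera, given by its name, has taken for a name from the list of things; names that differ only in an ending like _2 or _b are one class to them, and where a whole thing is asked for, a point or a joint stands for the part that bears it (a point fixed in the world has none). Each returns a list of dicts, best first, with "conf" (0 to 1); they miss things now and then, are a little off and sometimes report something else, mostly with a low value. They report only what shows in the picture. A call takes as long as a camera call. They do not tell look-alikes from the thing itself.
- r.boxes_of(camera, target): "at" ([x, y, z] in m, in the coordinates of the camera as it stood for that picture, good to about 4 mm: the middle of the surface that is visible of it).
- r.pinpoint(camera, target): "at" ([x, y, z] in m, in the coordinates of the camera as it stood for that picture, good to about 4 mm: a listed point, or the origin of a listed thing).
The state is a dict: "time_s": time; "joints": joint angles; "qd": joint speeds; "joint_torque": joint torques, N m; "tcp_pos": TCP position; "eef_rot": TCP orientation; "contact_force": force on the tool from outside, world axes, zero at the start; "moment": the same for the moment, N m; "gripper_width": finger opening in m.
Only numpy, scipy, OpenCV 4.12 (cv2) and the standard library are available. Lean on these libraries where they do the work, as an engineer would, in place of code of your own. Each camera call takes 0.05 s, during which the arm holds its last target. There are 200 camera calls.

## Working session

There is one attempt and no reset: what is moved stays moved. The work goes in short steps, Python scripts to look and compute and a tool call to move; the robot and the scene stay as the last step left them, time stands still between calls to the robot, and variables do not carry over. Pictures are saved under pics/ and viewed, about 8 in all and at most 12, crops included, and the job is handed in when it is done.

Besides the shell and the picture viewer there is one more tool, called after "Emit:" as name([rows], argument=value, ...), one row to a line, values as JSON. send_rows: Moves the arm, as the interface text tells. Its arguments: {"type":"object","properties":{"motion":{"type":"array"},"gripper":{"type":"number"},"squeeze":{"type":"number"}},"required":["motion"]}

```bash
mkdir -p pics
cat > h.py <<'E'
import numpy as np,cv2
from scipy.spatial.transform import Rotation as R
from plant import r
def T(c):
    k=r.get_calibration(c); o=np.array(k["orientation"],float)
    M=R.from_euler('xyz',o,degrees=True).as_matrix() if o.size==3 else (o if o.shape==(3,3) else R.from_quat(o).as_matrix())
    return k,M,np.array(k["origin"])
def w(c,p):
    k,M,o=T(c); return M@np.array(p)+o
def cloud(c,d):
    k,M,o=T(c); f=200/np.tan(np.radians(k["fov_y"])/2)
    v,u=np.mgrid[:400,:640]; P=np.stack([(u-k["cx"])/f*d,(v-k["cy"])/f*d,d],-1)
    return P@M.T+o
E
python3 - <<'E'
from h import *
np.set_printoptions(precision=4,suppress=True)
print(r.get_state())
for c in("scene","side"):
    p,d=r.capture(c); cv2.imwrite(f"pics/{c}1.png",p); print(c,r.get_calibration(c))
    for t in("slab","foot_axis","press_spot","wedge","wedge_heel","dish","ring_case"):
        print(t,[(round(x["conf"],2),w(c,x["at"]).round(3).tolist()) for x in r.pinpoint(c,t)][:6])
E
```

```text
{'time_s': 0.0, 'joints': array([ 93.3404,  20.5925,   0.6339,  -0.0187, -70.1365, -16.5057]), 'qd': array([-0.0078,  0.009 , -0.0251, -0.0421,  0.0662, -0.0283]), 'joint_torque': array([  0.0006, -58.2718,  29.3067,   6.9979,   0.0071,  -0.0001]), 'tcp_pos': array([0.1537, 0.6568, 0.2256]), 'eef_rot': array([179.9038,  -0.0102, -13.1716]), 'contact_force': array([ 0.0319, -0.0446,  0.7067]), 'moment': array([-0.0274, -0.0349, -0.0258]), 'gripper_width': 0.08741264317153478}
scene {'fov_y': 43.363776281776495, 'cx': 317.9343745571535, 'cy': 201.5928706943878, 'origin': array([-0.176 ,  0.7425,  1.0106]), 'orientation': array([-141.5315,    0.6401, -122.6491])}
slab [(0.64, [0.514, 0.264, -0.002])]
foot_axis [(0.8, [0.447, 0.336, -0.002])]
press_spot [(0.84, [0.449, 0.337, 0.043])]
wedge [(0.8, [0.551, 0.065, -0.003]), (0.73, [0.364, 0.326, 0.002]), (0.4, [0.53, 0.273, 0.042])]
wedge_heel [(0.8, [0.575, 0.027, 0.005]), (0.68, [0.325, 0.32, 0.002])]
dish []
ring_case []
side {'fov_y': 52.95539361272088, 'cx': 316.6827064245616, 'cy': 197.637101558349, 'origin': array([ 0.5889, -0.0977,  0.7607]), 'orientation': array([-146.2339,    0.5335,   16.0622])}
slab [(0.57, [0.508, 0.266, -0.004])]
foot_axis [(0.95, [0.446, 0.337, 0.001]), (0.2, [0.325, 0.318, 0.007])]
press_spot [(0.96, [0.447, 0.334, 0.043])]
wedge [(0.86, [0.359, 0.327, -0.004]), (0.62, [0.554, 0.061, -0.001]), (0.56, [0.554, 0.628, 0.002])]
wedge_heel [(0.97, [0.585, 0.643, 0.001]), (0.84, [0.577, 0.024, 0.002]), (0.82, [0.325, 0.319, 0.006])]
dish [(0.7, [0.401, 0.525, 0.001]), (0.46, [0.525, 0.277, 0.04])]
ring_case [(0.65, [0.517, 0.518, -0.003])]
```

View pics/scene1.png

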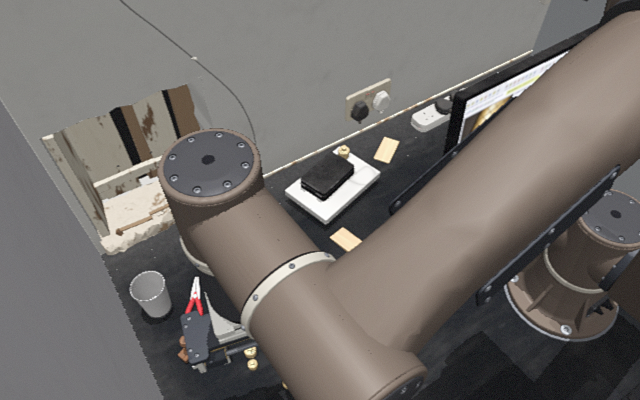

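View pics/side1.png

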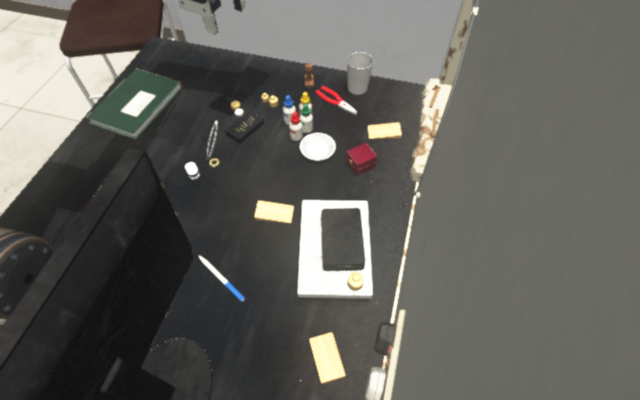

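The side view shows the wedge at about (274,212), in front of the slab at (335,248). The dish is at (318,147), the ring box at (362,157), and the monitor at (100,270) is an obstacle. Two look-alike wedges lie at (326,357) and (384,130). Next I'll measure outlines from the depth.

Run:
```python
from h import *
np.set_printoptions(precision=4,suppress=True)
p,d=r.capture("side"); P=cloud("side",d); np.save("side.npy",P)
x,y,z=[P[...,i] for i in range(3)]; hsv=cv2.cvtColor(p,cv2.COLOR_BGR2HSV); ok=d>0
u=np.mgrid[:400,:640]
def rect(m,n):
    q=P[m]; print(n,len(q),"z",np.percentile(q[:,2],[2,50,98]),"rect mm",cv2.minAreaRect((q[:,:2]*1000).astype(np.float32)))
box=lambda a,b,c,e: ok&(u[1]>a)&(u[1]<b)&(u[0]>c)&(u[0]<e)
wm=box(245,305,190,235)&(hsv[...,1]>50)&(hsv[...,2]>120); rect(wm,"wedge")
rect(box(290,380,190,305)&(hsv[...,1]<40)&(hsv[...,2]>150)&(abs(z-.042)<.006),"slabtop")
rect(box(310,375,200,280)&(hsv[...,2]<80)&(abs(z-.071)<.006),"scale")
# plane fit of wedge
q=P[wm]; A=np.c_[q[:,:2],np.ones(len(q))]; print("grad",np.linalg.lstsq(A,q[:,2],rcond=None)[0])
t=ok&(y>-.1)&(y<.7)&(x>.05)&(x<.7)
for X in np.arange(.1,.6,.05):
    print(round(X,2),[ (int(1000*z[m].max()) if (m:=t&(abs(x-X)<.025)&(abs(y-Y)<.025)).any() else None) for Y in np.arange(0,.7,.05)])
```

```text
wedge 481 z [-0.0019  0.0049  0.0127] rect mm ((358.89068603515625, 328.7189636230469), (87.62390899658203, 54.91274642944336), 9.181974411010742)
slabtop 3755 z [0.0381 0.0411 0.0437] rect mm ((513.9354858398438, 266.4701232910156), (140.12893676757812, 211.9293212890625), 14.677690505981445)
scale 228 z [0.0662 0.0696 0.0721] rect mm ((527.2876586914062, 269.4957580566406), (72.9251708984375, 122.4443130493164), 17.354629516601562)
grad [-0.0867 -0.0603  0.0561]
0.1 [261, 258, None, None, None, None, 2, 3, 18, 3, 3, 319, 311, 3]
0.15 [None, None, None, None, None, 3, 2, 21, 22, 10, 20, 331, 316, 8]
0.2 [None, None, None, None, 2, 4, 4, 3, 6, 5, 20, 21, 315, 24]
0.25 [12, 3, 3, 10, 9, 3, 3, 3, 2, 3, 3, 20, 20, 27]
0.3 [408, 409, 408, 408, 3, 2, 13, 14, 3, 4, 3, 41, 84, 2]
0.35 [385, 384, 383, 12, 2, 3, 16, 12, 2, 3, 16, 85, 86, 84]
0.4 [4, 3, 3, 4, 3, 3, 6, 41, 2, 3, 17, 18, 3, 3]
0.45 [3, 3, 3, 44, 44, 45, 70, 44, 2, 3, 17, 17, 3, 11]
0.5 [2, 4, 4, 44, 72, 72, 73, 72, 39, 21, 44, 44, 4, 5]
0.55 [14, 15, 9, 45, 76, 73, 72, 71, 43, 2, 44, 43, 10, 13]
```

Run:
```python
from h import *
P=np.load("side.npy"); x,y,z=[P[...,i] for i in range(3)]
u=np.mgrid[:400,:640]
m=(u[1]>30)&(u[1]<200)&(u[0]>150)&(z>.06)&(x>-.2)&(x<.6)&(y<.4)&(y>-.5)
q=P[m]
for a in np.arange(-.3,.5,.05):
    s=q[(abs(q[:,1]-a)<.025)]
    if len(s): print(round(a,2),len(s),"x",np.percentile(s[:,0],[1,99]).round(3),"z",np.percentile(s[:,2],[1,99]).round(3),"ymax",s[:,1].max().round(3))
p,d=r.capture("scene"); Q=cloud("scene",d); v=np.mgrid[:400,:640]
for (a,b) in [(460,110),(470,120),(500,90),(540,60),(430,170),(400,205),(455,140)]: print(a,b,Q[b,a].round(3))
```

```text
-0.1 5003 x [0.318 0.589] z [0.085 0.761] ymax -0.075
-0.05 7162 x [0.295 0.332] z [0.086 0.408] ymax -0.025
-0.0 6281 x [0.103 0.331] z [0.183 0.408] ymax 0.025
0.05 5720 x [0.096 0.331] z [0.182 0.408] ymax 0.075
0.1 3827 x [0.29 0.33] z [0.181 0.408] ymax 0.125
0.15 526 x [0.29  0.318] z [0.158 0.408] ymax 0.141
460 110 [0.289 0.138 0.379]
470 120 [0.286 0.104 0.339]
500 90 [0.291 0.033 0.378]
540 60 [ 0.292 -0.066  0.406]
430 170 [0.022 0.503 0.682]
400 205 [0.021 0.534 0.655]
455 140 [0.284 0.135 0.304]
```

Emit:
send_rows([
  {"travel": [0.02,0.03,0],"spin": -7},
  {"travel": [0.02,0.03,0],"spin": -7},
  {"travel": [0.015,0.03,0],"spin": -7},
  {"travel": [0.015,0.03,0],"spin": -5},
  {"travel": [0.0,0.035,0],"spin": 0},
], gripper=-1)

```text
time_s: 1.32
tcp_pos: [0.2259, 0.4998, 0.2232]
eef_rot: [179.9, -0.0, 14.1]
contact_force: [0.7, 0.8, 1.1]
gripper_width: 0.0601
```

Emit:
send_rows([
  {"travel": [0.003,0.04,0],"spin": 0},
  {"travel": [0.003,0.04,0],"spin": 0},
  {"travel": [0.003,0.04,0],"spin": 0},
  {"travel": [0.003,0.04,0],"spin": 0},
  {"travel": [0.003,0.03,0],"spin": 0},
])

```text
time_s: 1.73
tcp_pos: [0.2883, 0.3103, 0.2236]
eef_rot: [179.9, -0.1, 14.3]
contact_force: [0.2, 0.3, -0.3]
gripper_width: 0.0264
```

Run:
```python
from h import *
print(r.get_state()["tcp_pos"],r.get_state()["eef_rot"])
c="wrist"
p,d=r.capture(c); cv2.imwrite(f"pics/w1.png",p)
P=cloud(c,d); np.save("w1.npy",P); hsv=cv2.cvtColor(p,cv2.COLOR_BGR2HSV)
for t in("foot_axis","press_spot","wedge","wedge_heel","slab"):
    print(t,[(round(x["conf"],2),w(c,x["at"]).round(4).tolist()) for x in r.pinpoint(c,t)][:3])
m=(d>0)&(hsv[...,1]>60)&(hsv[...,2]>120)&(P[...,2]<.03)&(P[...,0]<.47)&(P[...,1]<.4)&(P[...,1]>.25)
m=cv2.morphologyEx(m.astype(np.uint8),cv2.MORPH_OPEN,np.ones((3,3)))>0
q=P[m]; print(len(q),cv2.minAreaRect((q[:,:2]*1000).astype(np.float32)))
m=(d>0)&(hsv[...,1]<40)&(hsv[...,2]>150)&(abs(P[...,2]-.042)<.005)
q=P[m]; print(len(q),cv2.minAreaRect((q[:,:2]*1000).astype(np.float32)))
```

```text
[0.28828608 0.31026148 0.22356493] [ 1.79923085e+02 -6.85229436e-02  1.42932711e+01]
foot_axis [(0.84, [0.4488, 0.3357, -0.0011])]
press_spot [(0.58, [0.4429, 0.3357, 0.04])]
wedge [(0.82, [0.3604, 0.3318, -0.0003]), (0.45, [0.3215, 0.3211, 0.0094])]
wedge_heel [(0.68, [0.324, 0.3222, 0.0044])]
slab []
2851 ((363.784912109375, 320.37158203125), (79.97842407226562, 44.4219856262207), 10.034781455993652)
9564 ((410.491943359375, 384.05633544921875), (67.18505096435547, 503.3028869628906), 19.676048278808594)
```

View pics/w1.png

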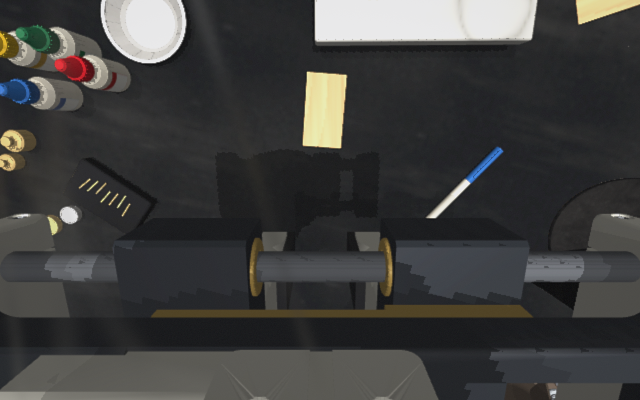

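The wrist view shows the wedge at about (325,110) and the slab's front left corner at (316,42). I'll check the foot position in this same view.

Run:
```python
from h import *
P=np.load("w1.npy"); p=cv2.imread("pics/w1.png"); hsv=cv2.cvtColor(p,cv2.COLOR_BGR2HSV)
u=np.mgrid[:400,:640]
m=(u[1]>300)&(u[1]<550)&(u[0]<60)&(hsv[...,1]<40)&(hsv[...,2]>150)&(abs(P[...,2]-.042)<.006)
X=P[...,0];Y=P[...,1]
# front edge: lowest row per column ; left edge: leftmost col per row
f=[P[np.where(m[:,c])[0].max(),c] for c in range(330,520,3) if m[:,c].any()]
l=[P[k,np.where(m[k])[0].min()] for k in range(2,35) if m[k].any()]
f=np.array(f);l=np.array(l)
a=np.polyfit(f[:,1],f[:,0],1); b=np.polyfit(l[:,0],l[:,1],1)
print("front edge dir deg",-np.degrees(np.arctan(a[0])),"left",np.degrees(np.arctan(b[0])))
y=(b[0]*a[1]+b[1])/(1-a[0]*b[0]); x=a[0]*y+a[1]; print("corner",x,y)
t=-np.arctan(a[0]); print("foot",np.array([x,y])+.02*np.array([np.cos(t)+np.sin(t),np.sin(t)-np.cos(t)]))
```

```text
front edge dir deg 14.621249218850084 left 13.945929367453036
corner 0.4228612908377626 0.34505691096557173
foot [0.44726217 0.33075316]
```

Emit:
send_rows([
  {"travel": [0,0.003,0.04],"spin": 4.3},
  {"travel": [0,0,0.04],"spin": 0},
  {"travel": [0,0,0.04],"spin": 0},
  {"travel": [0,0,0.04],"spin": 0},
  {"travel": [0,0,0.03],"spin": 0},
])

```text
time_s: 2.45
tcp_pos: [0.2918, 0.3249, 0.0353]
eef_rot: [-179.0, -0.8, 10.2]
contact_force: [-0.8, 1.4, -1.4]
gripper_width: 0.0002
```

Emit:
send_rows([
  {"travel": [0,0,0.015],"spin": 0},
  {"travel": [0,0,0.0],"spin": 0},
  {"travel": [0,0,0],"spin": 0},
])

```text
time_s: 2.7
tcp_pos: [0.2894, 0.3234, 0.0122]
eef_rot: [-179.8, -0.4, 10.4]
contact_force: [0.2, 0.3, 0.7]
gripper_width: 0.0002
```

Emit:
send_rows([
  {"travel": [0,0.008,0.003],"spin": 0},
  {"travel": [0,0.007,0.002],"spin": 0},
  {"travel": [0,0,0.0],"spin": 0},
  {"travel": [0,0,0],"spin": 0},
])

```text
time_s: 3.03
tcp_pos: [0.2928, 0.311, 0.0094]
eef_rot: [-179.6, -0.5, 10.6]
contact_force: [0.1, 0.7, -0.1]
gripper_width: 0.0004
```

Emit:
send_rows([
  {"travel": [0.005,0.003,0.003],"spin": 0.4},
  {"travel": [0.005,0,0],"spin": 0},
  {"travel": [0.005,0,0.0],"spin": 0},
  {"travel": [0,0,0],"spin": 0},
])

```text
time_s: 3.37
tcp_pos: [0.3105, 0.3126, 0.009]
eef_rot: [-179.2, -0.7, 10.2]
contact_force: [0.9, -0.1, -0.3]
gripper_width: 0.0005
```

Emit:
send_rows([
  {"travel": [0,0.001,0.004],"spin": 0},
  {"travel": [0.006,0,0],"spin": 0},
  {"travel": [0.006,0,0.0],"spin": 0},
  {"travel": [0.006,0,0],"spin": 0},
  {"travel": [0.0,0,0],"spin": 0},
])

```text
time_s: 3.78
tcp_pos: [0.3308, 0.3152, 0.0049]
eef_rot: [-179.2, -0.7, 10.1]
contact_force: [-0.3, 0.1, 0.5]
gripper_width: 0.0001
```

```bash
cat > m.py <<'E'
from h import *
import sys
n=sys.argv[1]; s=r.get_state(); print(s["tcp_pos"].round(4),s["eef_rot"].round(2),s["contact_force"].round(2))
c="wrist"; p,d=r.capture(c); cv2.imwrite(f"pics/{n}.png",p)
P=cloud(c,d); hsv=cv2.cvtColor(p,cv2.COLOR_BGR2HSV)
m=(d>0)&(hsv[...,1]>60)&(hsv[...,2]>120)&(P[...,2]<.03)&(P[...,0]<.47)&(P[...,1]<.4)&(P[...,1]>.25)
m=cv2.morphologyEx(m.astype(np.uint8),cv2.MORPH_OPEN,np.ones((3,3)))>0
q=P[m]; print(len(q),cv2.minAreaRect((q[:,:2]*1000).astype(np.float32)) if len(q) else 0)
E
python3 m.py w2
```

```text
[0.3308 0.3152 0.0049] [-179.24   -0.71   10.13] [-0.28  0.1   0.45]
13006 ((380.43878173828125, 327.3551025390625), (80.51419830322266, 44.680667877197266), 9.880751609802246)
```

View pics/w2.png

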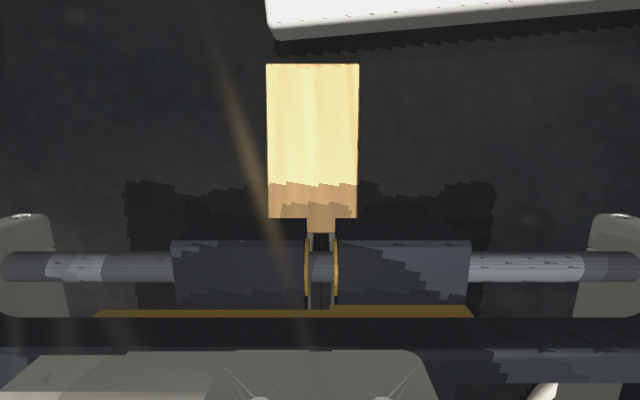

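Fingers are square on the heel, about 3 mm right of centre, which is acceptable. The wedge is at (313,140), and the slab corner at (266,30) is in line with it. I'll push on.

Emit:
send_rows([
  {"travel": [0.007,0,0],"spin": 0},
  {"travel": [0.007,0,0],"spin": 0},
  {"travel": [0.007,0,0.0],"spin": 0},
  {"travel": [0.007,0,0],"spin": 0},
  {"travel": [0.003,0,0],"spin": 0},
])

```text
time_s: 4.25
tcp_pos: [0.3635, 0.3206, 0.0051]
eef_rot: [-179.3, -0.7, 10.1]
contact_force: [-0.8, -0.0, 0.1]
gripper_width: 0.0002
```

```bash
python3 m.py w3
```

```text
[0.3635 0.3206 0.0051] [-179.28   -0.67   10.14] [-0.76 -0.01  0.06]
8829 ((403.7278747558594, 332.48883056640625), (58.837249755859375, 44.089805603027344), 8.923215866088867)
```

View pics/w3.png

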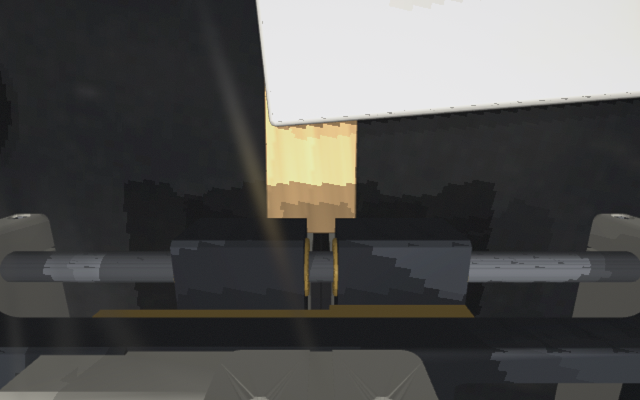

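The wedge now runs straight under the slab corner: its left edge is at column 267 and the corner at (272,122). I'll switch to fine steps and watch the force.

Emit:
send_rows([
  {"travel": [0.003,0,0],"spin": 0},
  {"travel": [0.003,0,0],"spin": 0},
  {"travel": [0.002,0,0.0],"spin": 0},
  {"travel": [0,0,0],"spin": 0},
])

```text
time_s: 4.63
tcp_pos: [0.3725, 0.3218, 0.0049]
eef_rot: [-179.3, -0.7, 10.1]
contact_force: [0.5, 1.2, 0.2]
gripper_width: 0.0008
```

Emit:
send_rows([
  {"travel": [0.002,0,0],"spin": 0},
  {"travel": [0.002,0,0],"spin": 0},
  {"travel": [0,0,0],"spin": 0},
])

```text
time_s: 4.88
tcp_pos: [0.3765, 0.3224, 0.005]
eef_rot: [-179.3, -0.6, 10.1]
contact_force: [-0.6, -0.1, -0.4]
gripper_width: 0.0006
```

Emit:
send_rows([
  {"travel": [0.002,0,0],"spin": 0},
  {"travel": [0,0,0],"spin": 0},
])

```text
time_s: 5.05
tcp_pos: [0.3786, 0.3229, 0.0051]
eef_rot: [-179.3, -0.6, 10.1]
contact_force: [0.2, 0.6, -0.0]
gripper_width: 0.0005
```

Emit:
send_rows([
  {"travel": [0.002,0,0],"spin": 0},
  {"travel": [0.001,0,0],"spin": 0},
  {"travel": [0,0,0],"spin": 0},
])

```text
time_s: 5.3
tcp_pos: [0.3817, 0.3234, 0.0051]
eef_rot: [-179.3, -0.6, 10.1]
contact_force: [-0.3, 0.2, 0.5]
gripper_width: 0.0002
```

Emit:
send_rows([
  {"travel": [0.002,0,0],"spin": 0},
  {"travel": [0,0,0],"spin": 0},
])

```text
time_s: 5.47
tcp_pos: [0.3839, 0.3238, 0.0052]
eef_rot: [-179.3, -0.6, 10.1]
contact_force: [-0.4, 0.9, 0.2]
gripper_width: 0.0007
```

Emit:
send_rows([
  {"travel": [0.002,0,0],"spin": 0},
  {"travel": [0,0,0],"spin": 0},
])

```text
time_s: 5.63
tcp_pos: [0.3861, 0.3242, 0.0052]
eef_rot: [-179.3, -0.6, 10.1]
contact_force: [-0.5, 0.4, -1.2]
gripper_width: 0.0006
```

Emit:
send_rows([
  {"travel": [0.002,0,0],"spin": 0},
  {"travel": [0,0,0],"spin": 0},
])

```text
time_s: 5.8
tcp_pos: [0.3882, 0.3245, 0.0052]
eef_rot: [-179.3, -0.6, 10.1]
contact_force: [-0.2, 0.1, -0.1]
gripper_width: 0.0002
```

Emit:
send_rows([
  {"travel": [0.002,0,0],"spin": 0},
  {"travel": [0,0,0],"spin": 0},
])

```text
time_s: 5.97
tcp_pos: [0.39, 0.3245, 0.0051]
eef_rot: [-179.3, -0.6, 10.1]
contact_force: [0.2, -0.3, 0.0]
gripper_width: 0.0003
```

Emit:
send_rows([
  {"travel": [0.002,0,0],"spin": 0},
  {"travel": [0,0,0],"spin": 0},
])

```text
time_s: 6.13
tcp_pos: [0.3915, 0.3243, 0.005]
eef_rot: [-179.4, -0.5, 10.1]
contact_force: [0.5, -0.2, 0.5]
gripper_width: 0.0009
```

Emit:
send_rows([
  {"travel": [0.0015,0,0],"spin": 0},
  {"travel": [0,0,0],"spin": 0},
])

```text
time_s: 6.3
tcp_pos: [0.3923, 0.3241, 0.0049]
eef_rot: [-179.4, -0.4, 10.1]
contact_force: [-1.3, 0.4, 1.0]
gripper_width: 0.0003
```

Emit:
send_rows([
  {"travel": [0.0015,0,0],"spin": 0},
  {"travel": [0,0,0],"spin": 0},
])

```text
time_s: 6.47
tcp_pos: [0.3929, 0.3239, 0.0048]
eef_rot: [-179.5, -0.4, 10.1]
contact_force: [-1.5, 0.3, 0.6]
gripper_width: 0.0001
```

Emit:
send_rows([
  {"travel": [0.002,0,0],"spin": 0},
  {"travel": [0.001,0,0],"spin": 0},
])

```text
time_s: 6.63
tcp_pos: [0.3943, 0.3236, 0.0046]
eef_rot: [-179.5, -0.2, 10.1]
contact_force: [-10.4, 1.5, 8.1]
gripper_width: 0.0002
```

Emit:
send_rows([
  {"travel": [0.002,0,0],"spin": 0},
  {"travel": [0.002,0,0],"spin": 0},
])

```text
time_s: 6.8
tcp_pos: [0.3956, 0.3232, 0.0046]
eef_rot: [-179.6, 0.0, 10.1]
contact_force: [-16.2, 1.6, 11.3]
gripper_width: 0.0005
```

Emit:
send_rows([
  {"travel": [0,0,0],"spin": 0},
  {"travel": [-0.005,0,0],"spin": 0},
  {"travel": [-0.01,0,0],"spin": 0},
  {"travel": [-0.01,0,0],"spin": 0},
  {"travel": [0,0,0],"spin": 0},
])

```text
time_s: 7.22
tcp_pos: [0.3697, 0.3189, 0.0047]
eef_rot: [-179.6, -0.0, 10.0]
contact_force: [0.2, -0.5, -0.1]
gripper_width: 0.0005
```

```bash
python3 m.py w4
python3 - <<'E'
from h import *
np.set_printoptions(precision=4,suppress=True)
p,d=r.capture("side"); cv2.imwrite("pics/side2.png",cv2.resize(p[170:330,200:440],None,fx=3,fy=3))
P=cloud("side",d);P0=np.load("side.npy");hsv=cv2.cvtColor(p,cv2.COLOR_BGR2HSV);u=np.mgrid[:400,:640]
m=(u[1]>290)&(u[1]<380)&(u[0]>190)&(u[0]<305)&(hsv[...,1]<40)&(hsv[...,2]>150)
for Q in(P0,P):
    s=m&(abs(Q[...,2]-.042)<.006); q=Q[s]; A=np.c_[q[:,:2],np.ones(len(q))]; g=np.linalg.lstsq(A,q[:,2],rcond=None)[0]
    print(len(q),"grad",g,cv2.minAreaRect((q[:,:2]*1000).astype(np.float32)))
E
```

```text
[0.3697 0.3189 0.0047] [-1.7956e+02 -4.0000e-02  1.0010e+01] [ 0.23 -0.48 -0.07]
3825 ((415.6930236816406, 332.864013671875), (20.351558685302734, 43.693267822265625), 12.578474044799805)
3752 grad [ 0.002  -0.0009  0.0403] ((513.9354858398438, 266.4701232910156), (140.12893676757812, 211.9293212890625), 14.677690505981445)
3765 grad [-0.0034  0.0001  0.043 ] ((514.3155517578125, 265.701416015625), (139.97872924804688, 211.21083068847656), 14.702563285827637)
```

View pics/w4.png

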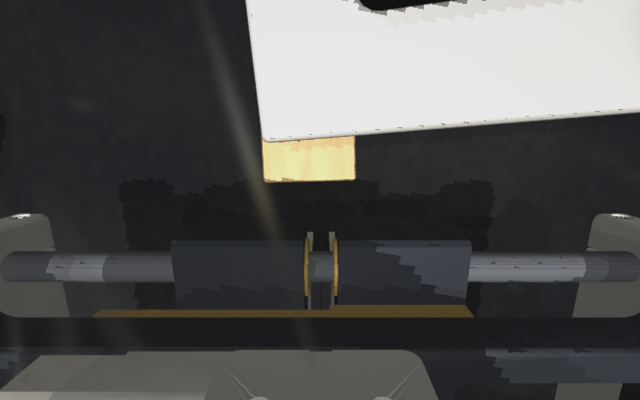

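The wedge is in, with about 20 mm still showing, and the slab shifted less than 1 mm. Next is the press test. I'll aim a few mm outboard of press_spot to keep clear of the scale, whose front edge is at (375,5).

Emit:
send_rows([
  {"travel": [-0.003,0,-0.03],"spin": 0},
  {"travel": [0,0,-0.04],"spin": 0},
  {"travel": [0,0,-0.02],"spin": 0},
  {"travel": [0,0,0],"spin": 0},
])

```text
time_s: 7.65
tcp_pos: [0.3675, 0.3178, 0.0968]
eef_rot: [-179.8, 0.1, 10.2]
contact_force: [1.1, 0.5, 1.0]
gripper_width: 0.0005
```

Emit:
send_rows([
  {"travel": [0.02,-0.002,0],"spin": 0},
  {"travel": [0.025,-0.002,0],"spin": 0},
  {"travel": [0.015,0,0],"spin": 0},
  {"travel": [0,0,0],"spin": 0},
])

```text
time_s: 7.98
tcp_pos: [0.4288, 0.3348, 0.1001]
eef_rot: [-179.5, -0.3, 10.3]
contact_force: [0.5, 0.8, 0.6]
gripper_width: 0.0001
```

Run:
```python
from h import *
np.set_printoptions(precision=4,suppress=True)
s=r.get_state(); print(s["tcp_pos"],s["eef_rot"])
c="wrist"; p,d=r.capture(c); cv2.imwrite("pics/w5.png",p)
for t in("press_spot","foot_axis"):
    print(t,[(round(x["conf"],2),w(c,x["at"]).round(4).tolist()) for x in r.pinpoint(c,t)][:2])
for i in range(4):
    p,d=r.capture("side")
    P=cloud("side",d);hsv=cv2.cvtColor(p,cv2.COLOR_BGR2HSV);u=np.mgrid[:400,:640]
    q=P[(u[1]>290)&(u[1]<380)&(u[0]>190)&(u[0]<305)&(hsv[...,1]<40)&(hsv[...,2]>150)&(abs(P[...,2]-.042)<.006)]
    print(len(q),np.linalg.lstsq(np.c_[q[:,:2],np.ones(len(q))],q[:,2],rcond=None)[0])
```

```text
[0.4288 0.3348 0.1001] [-179.4679   -0.2748   10.3217]
press_spot [(0.55, [0.4413, 0.3314, 0.0413])]
foot_axis []
3598 [-0.0032  0.0013  0.0426]
3603 [-0.0033  0.0007  0.0428]
3600 [-0.0032  0.0002  0.0429]
3610 [-0.003   0.0003  0.0427]
```

Emit:
send_rows([
  {"travel": [0.01,0,0.0],"spin": 0},
  {"travel": [0,0,0.02],"spin": 0},
  {"travel": [0,0,0.02],"spin": 0},
  {"travel": [0,0,0.005],"spin": 0},
  {"travel": [0,0,0],"spin": 0},
])

```text
time_s: 8.75
tcp_pos: [0.437, 0.3379, 0.056]
eef_rot: [-179.3, -0.4, 10.6]
contact_force: [-0.2, 0.5, 0.4]
gripper_width: 0.0006
```

Emit:
send_rows([
  {"travel": [0.002,0.003,0.006],"spin": 0},
  {"travel": [0,0,0.003],"spin": 0},
  {"travel": [0,0,0],"spin": 0},
])

```text
time_s: 9.0
tcp_pos: [0.4405, 0.3359, 0.0476]
eef_rot: [-179.3, -0.4, 10.6]
contact_force: [0.5, 0.2, -0.1]
gripper_width: 0.0005
```

Emit:
send_rows([
  {"travel": [0,0,0.002],"spin": 0},
  {"travel": [0,0,0],"spin": 0},
])

```text
time_s: 9.17
tcp_pos: [0.4409, 0.3363, 0.0463]
eef_rot: [-179.3, -0.5, 10.6]
contact_force: [-0.4, 1.0, 0.5]
gripper_width: 0.0004
```

Emit:
send_rows([
  {"travel": [0,0,0.002],"spin": 0},
  {"travel": [0,0,0],"spin": 0},
])

```text
time_s: 9.33
tcp_pos: [0.4412, 0.3367, 0.0449]
eef_rot: [-179.2, -0.6, 10.6]
contact_force: [0.5, -0.5, 0.2]
gripper_width: 0.0003
```

Emit:
send_rows([
  {"travel": [0,0,0.0015],"spin": 0},
  {"travel": [0,0,0],"spin": 0},
])

```text
time_s: 9.5
tcp_pos: [0.4413, 0.337, 0.0437]
eef_rot: [-179.2, -0.6, 10.6]
contact_force: [0.3, 1.3, 0.0]
gripper_width: 0.0003
```

Emit:
send_rows([
  {"travel": [0,0,0.0015],"spin": 0},
  {"travel": [0,0,0],"spin": 0},
])

```text
time_s: 9.67
tcp_pos: [0.4415, 0.3372, 0.0424]
eef_rot: [-179.2, -0.6, 10.7]
contact_force: [-0.1, 0.1, 0.3]
gripper_width: 0.0002
```

Emit:
send_rows([
  {"travel": [0,0,0.001],"spin": 0},
  {"travel": [0,0,0.001],"spin": 0},
])

```text
time_s: 9.83
tcp_pos: [0.4416, 0.3375, 0.0418]
eef_rot: [-179.2, -0.7, 10.7]
contact_force: [-5.9, -2.9, 16.6]
gripper_width: 0.0004
```

Emit:
send_rows([
  {"travel": [0,0,0.0007],"spin": 0},
  {"travel": [0,0,0.0007],"spin": 0},
])

```text
time_s: 10.0
tcp_pos: [0.4416, 0.3374, 0.042]
eef_rot: [-179.2, -0.7, 10.7]
contact_force: [-3.2, -1.2, 6.9]
gripper_width: 0.0005
```

Emit:
send_rows([
  {"travel": [0,0,0.0007],"spin": 0},
  {"travel": [0,0,0.0007],"spin": 0},
])

```text
time_s: 10.17
tcp_pos: [0.4416, 0.3374, 0.042]
eef_rot: [-179.2, -0.7, 10.8]
contact_force: [-2.3, -1.0, 8.4]
gripper_width: 0.0006
```

```bash
cat > s.py <<'E'
from h import *
np.set_printoptions(precision=4,suppress=True)
s=r.get_state(); print(s["time_s"],s["tcp_pos"],s["contact_force"])
u=np.mgrid[:400,:640]
for i in range(2):
    p,d=r.capture("side")
    P=cloud("side",d);hsv=cv2.cvtColor(p,cv2.COLOR_BGR2HSV)
    q=P[(u[1]>290)&(u[1]<380)&(u[0]>190)&(u[0]<305)&(hsv[...,1]<40)&(hsv[...,2]>150)&(abs(P[...,2]-.042)<.006)]
    print(len(q),np.linalg.lstsq(np.c_[q[:,:2],np.ones(len(q))],q[:,2],rcond=None)[0],cv2.minAreaRect((q[:,:2]*1000).astype(np.float32)))
print(r.get_state()["contact_force"])
E
python3 s.py
```

```text
10.1667 [0.4416 0.3374 0.042 ] [-2.2894 -1.0347  8.3653]
3181 [-0.0029  0.0003  0.0427] ((514.2302856445312, 266.61602783203125), (139.75103759765625, 211.8836669921875), 14.460285186767578)
3177 [-0.0016  0.0006  0.0419] ((514.3285522460938, 265.68035888671875), (140.00167846679688, 210.25869750976562), 14.601712226867676)
[-2.4189 -1.3165  8.5397]
```

The corner held 7–17 N with no give: the tip stayed at 41.8–42.0 mm and the slab stayed level. I'll retreat straight up.

Emit:
send_rows([
  {"travel": [0,0,0],"spin": 0},
  {"travel": [0,0,-0.005],"spin": 0},
  {"travel": [0,0,-0.03],"spin": 0},
  {"travel": [0,0,-0.04],"spin": 0},
  {"travel": [0,0,-0.01],"spin": 0},
])

```text
time_s: 10.68
tcp_pos: [0.4391, 0.3335, 0.1269]
eef_rot: [-179.5, -0.3, 10.8]
contact_force: [1.2, 1.1, -0.0]
gripper_width: 0.0003
```

Emit:
send_rows([
  {"travel": [-0.02,0,-0.02],"spin": 0},
  {"travel": [-0.03,0,0],"spin": 0},
  {"travel": [-0.02,0,0],"spin": 0},
  {"travel": [0,0,0],"spin": 0},
  {"travel": [0,0,0],"spin": 0},
])

```text
time_s: 11.1
tcp_pos: [0.3699, 0.3218, 0.153]
eef_rot: [-179.2, -0.7, 10.7]
contact_force: [0.9, 0.1, 0.2]
gripper_width: 0.0007
```

```bash
python3 s.py; python3 m.py w6; python3 -c "
import cv2;a=cv2.imread('pics/w6.png');from h import *
p,d=r.capture('side');cv2.imwrite('pics/fin.png',np.hstack([cv2.resize(a,(400,250)),cv2.resize(p[120:320,180:440],(325,250))]))"
```

```text
11.1 [0.3699 0.3218 0.153 ] [0.9482 0.1373 0.2015]
3772 [-0.0029  0.0003  0.0427] ((514.2273559570312, 265.97052001953125), (140.07034301757812, 210.86557006835938), 14.68830394744873)
3759 [-0.002   0.0007  0.0421] ((514.25244140625, 266.116943359375), (139.96981811523438, 211.47576904296875), 14.548282623291016)
[-0.0431 -0.7778  0.5606]
[0.3705 0.3218 0.1526] [-179.18   -0.67   10.64] [-0.04 -0.78  0.56]
1160 ((426.50848388671875, 334.43255615234375), (42.106300354003906, 43.679012298583984), 12.230916023254395)
```

View pics/fin.png

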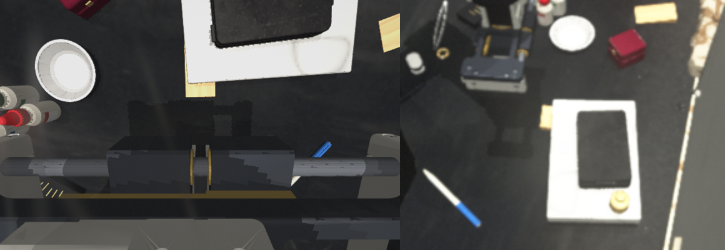

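The wedge sits under the front left corner at (200,88) in the left half, and the scale, weight, dish and ring box are all in place. I'm handing in.

```bash
python3 -c "
from plant import r
print(r.close_job())"
```

```text
the job is handed in; nothing more can be done
None
```

I pushed the wedge in under the short front left foot, tested the corner by pressing on it, and handed the job in at about 11 s. `close_job` gave no verdict, so I don't know how it was judged.

- **Push:** The force began to climb at the expected depth, but my last two steps overshot the 5–10 N snug range. It peaked at about 16 N forward and 11 N upward on the tool, just under the 18 N that shoves or jacks the slab.
- **Slab position:** In the depth images it shifted by less than about 1 mm. Its measured tilt changed by about 0.005 rad, so the corner may be jacked up slightly. That is inside the 0.010 rad limit.
- **Press test:** I pressed about 5 mm from press_spot, a little outboard to stay clear of the scale. It peaked at 17 N and then held at 7–8.5 N for over 0.3 s. The fingertips stayed at 41.8–42.0 mm and the slab's tilt did not change, so the corner no longer gives.
- **Final look:** The wedge is in line under the foot with about 20 mm showing, and the slab's measured tilt is about 0.003 rad. The scale, weight, dish and ring box look undisturbed, and the arm is clear of everything.
- **Not measured:** I had no direct reading of the force between wedge and foot after withdrawing. That it still bears is inferred from the press test and the slight rise of the corner.

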